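# Slide a loaded tray up a step onto its docking plate

### The arm

A 6-joint arm with a two-finger parallel gripper is mounted at the origin on a cart in front of the work surface, level with it; the furniture and walls round the work are solid. World frame = base frame: x ahead of the robot, y to its left, z up, the work surface at z = 0. Lengths are in m, angles in rad, forces in N, time in s.
With the tool pointing down it reaches from about 0.3 to 0.875 m from the base axis. Payload 6.4 kg.
Tool frame: the origin (TCP) lies midway between the tips of the shut fingers; the grasp point (between the pads) lies 19 mm behind it; z points along the fingers, y is the line along which they close (so a half turn about z gives the same grasp; the last joint's range is limited). The gripper opens to 85 mm and grips with 20 to 120 N. Pads are 22 mm wide; open, the fingers measure 114 mm over their backs; the gripper's body (76 mm by 85 mm) begins 54 mm behind the grasp point. The pads swing forward as they close: fully open they stand 13 mm farther back than shut.
Start: joints at [0.923, 0.181, 1.607, -0, 1.354, -0.206], TCP at [0.246, 0.52, 0.208] pointing down, gripper open.
Joint ranges: [-2.99, 2.99], [-0.89, 2.07], [0.3, 2.58], [-1.14, 4.28], [0, 2.63], [-3.12, 3.12]. Speed limits (rad/s): [2.57, 2.57, 3.01, 3.14, 3.14, 3.14].

### API

Orientations are given as a unit quaternion [w, x, y, z].
In Python, from bench import sensors, vision, ctrl gives the robot as it stands.
- The arm moves only by the tool carry_out, never from a script. Its argument "deltas" is text: rows parted by semicolons, each of 7 numbers parted by spaces: the shift along the tool's x, y, z in mm, then the turn, a rotation vector about the tool's x, y, z in rad, then the closure, from 0 (fully open) to 1 (shut). In form: tx ty tz ax ay az claw; .... A call has 1 to 12 rows; each row is the pose to reach, as a shift and turn from the pose commanded when the call began, along the tool's axes at that moment; what a row does not reach only later rows make up. A row lasts 1/8 s, in which the tool goes at most 62.5 mm and 10.7 degrees, less where a joint would pass 70% of its speed; a pose out of reach is approached as far as the arm can. A call with a gripper value outside its range is refused whole. The fingers move at their own pace and stop on an object; the grip force is fixed at half the most. Time passes only in rows, so rows that repeat a pose let the fingers close. It gives the time, the measured TCP pose, the force, the opening and the grip force at its end, in the units of the state.
- sensors.get_obs(): the state, without advancing time (a new reading comes with each control period).
- vision.camera(name): name is "side" or "top" or "wrist"; returns the picture (480x640x3 uint8, blue, green, red); there is no depth.
- vision.camera_model(name): a dict with "K" (3x3 intrinsics, pixels), "k1" (the pictures are not rectified: a ray, as slopes to the right and down, at radius r is drawn at 1 + k1 r^2 times it, then the intrinsics apply), "extrinsics" (4x4, takes a point from world to camera coordinates); the wrist camera has in their place "hand_eye" (4x4, takes a point from camera to tool coordinates, whose origin is the TCP and whose axes are the flange's). Camera axes: x right, y down, z forward; pixel columns grow to the right and rows downward; lengths in m; the calibration is good to about 2 mm. A picture is of the moment at which its call begins: read the wrist's pose just before it. camera_model takes no time and is no camera call.
- ctrl.hand_in(): hands the job in; it is judged then, once.
The state is a dict: "time_s": time; "q": joint angles; "dq": joint speeds; "joint_efforts": joint torques, N m; "eef_pos": TCP position; "eef_rot": TCP orientation; "wrist_force": force on the tool from outside, world axes, zero at the start; "torque": the same for the moment, N m; "opening": opening from 0.0 (shut) to 1.0 (fully open); "grasp_force": force on a finger pad.
Only numpy, scipy, OpenCV 4.12 (cv2) and the standard library are available. Lean on these libraries where they do the work, as an engineer would, in place of code of your own. Each camera call takes 0.05 s, during which the arm holds its last target. There are 200 camera calls.

### The job

Take the green tray by its black post and slide it, with its two bottles standing on it, across the bench and up over the step onto the grey docking plate, nose first between the rails, until it presses gently but clearly (some 5 to 10 N) on the red sprung stop at the far end; then let go with the tray resting flat against the stop. Slide it, do not carry it: raise only its nose to clear the step, keeping the tail down on the bench until more than half the tray is past the step. Do not jam it on the step or rails or press it down hard, do not ram the stop, let no bottle fall, and leave the other things alone.

Things in the scene. Friction and masses are not known exactly. Their poses are not given: they have to be found in the camera images.
- tray: green tray 140 x 90 mm (x by y), floor 4 mm thick, rim to 13 mm high, flat underside, about 0.5 kg (0.4 to 0.65). Origin: middle of underside; +x points to its nose, z up. Black upright grip post 12 mm across y, 26 mm along x, top at 62 mm, at x = +42 mm, y = 0. Bottles stand in 14 mm high collars at x = -34, y = +-21 mm
- tray_grip (a point): point in the grip post, 44 mm above the tray's underside, where it is best gripped across y (12 mm); axes as the tray
- tray_nose (a point): middle of the lower front edge of the tray (70 mm ahead of its origin)
- tray_tail (a point): middle of the lower rear edge of the tray (70 mm behind its origin)
- dock: fixed grey docking plate lying on the bench, 240 x 124 mm, its top 7 mm above the bench (that is the step, a square edge). Origin on the bench under the middle of its entry edge; +x points along the plate, the way the tray goes in; z up
- dock_step (a point): middle of the top of the plate's entry edge (x = 0, 7 mm above the bench); axes as the dock
- dock_lane (a point): point on the plate's top at x = 125 mm, y = 0 of the dock, midway between two dark straight rails, tops 17 mm above the bench, that leave a 96 mm wide lane from x = 50 to 200 mm and flare to about 104 mm at x = 8 mm; axes as the dock
- stop_zone (a point): point on the plate's top at x = 182 mm, y = 0 of the dock: middle of the stop's range, not the stop itself. The stop is clamped anew each time: the free face of its red pad (56 mm wide, 9.5 to 21.5 mm above the bench) stands anywhere from x = 168 to 196 mm; this is not reported and must be felt or seen. The pad yields 1 mm per 6 N; press 2 to 18 N
- red_bottle: small bottle with red cap, 26 mm diameter, 48 mm high, standing loose in a shallow collar on the tray; origin at the middle of its foot
- blue_bottle: small bottle with blue cap, 26 mm diameter, 48 mm high, standing loose in a shallow collar on the tray; origin at the middle of its foot
- loupe: black eye loupe, 42 mm diameter, 35 mm high, standing on the bench as a bystander; origin under its middle
- spool: wooden thread spool, 28 mm diameter, 30 mm high, bystander; origin under its middle
- gauge: round dial gauge lying on its back, 70 x 49 x 12 mm, bystander; origin under its middle
- hammer: small brass hammer with wooden handle, 149 mm long, lying down, bystander; origin under its middle

How it is judged:
By the outcome, as a careful person would: the job done as asked, in the order asked, and still so for the second after the job is handed in, with the robot touching nothing.
It also fails if it takes over 72 s, if anything falls off the work surface, if the arm or the gripper's body presses on something with over 40 N, if the wrist force passes 120 N, or if a joint passes its speed limit or range.

## Working session

There is one attempt and no reset: what is moved stays moved. The work goes in short steps, Python scripts to look and compute and a tool call to move; the robot and the scene stay as the last step left them, time stands still between calls to the robot, and variables do not carry over. Pictures are saved under pics/ and viewed, at most 12 in all, crops included, and the job is handed in when it is done.

Besides the shell and the picture viewer there is one more tool, called by a JSON object that holds its "api" and its "payload". carry_out: Moves the arm, as the interface text tells. Its arguments: {"type":"object","properties":{"deltas":{"type":"string"}},"required":["deltas"]}

```bash
mkdir -p pics
cat > h.py <<'E'
import numpy as np, cv2
from scipy.spatial.transform import Rotation as R
from bench import sensors, vision, ctrl
def rot(q): return R.from_quat([q[1],q[2],q[3],q[0]]).as_matrix()
def cam2world(name,o=None):
    m=vision.camera_model(name)
    if name!="wrist": return m,np.linalg.inv(np.array(m["extrinsics"]))
    o=o or sensors.get_obs(); T=np.eye(4); T[:3,:3]=rot(o["eef_rot"]); T[:3,3]=o["eef_pos"]
    return m,T@np.array(m["hand_eye"])
def ray(name,u,v,T=None):
    m,T0=cam2world(name); T=T0 if T is None else T
    K=np.array(m["K"]); k=m["k1"]
    d=np.array([(u-K[0,2])/K[0,0],(v-K[1,2])/K[1,1]]); s=d.copy()
    for _ in range(20): s=d/(1+k*(s@s))
    return T[:3,3],T[:3,:3]@np.array([*s,1])
def onz(name,u,v,z,T=None):
    p,d=ray(name,u,v,T); return p+d*(z-p[2])/d[2]
def proj(name,P,T=None):
    m,T0=cam2world(name); T=T0 if T is None else T
    c=np.linalg.inv(T)@np.array([*P,1]); s=c[:2]/c[2]; s=s*(1+m["k1"]*(s@s)); K=np.array(m["K"])
    return [K[0,0]*s[0]+K[0,2],K[1,1]*s[1]+K[1,2]]
E
python3 - <<'E'
from h import *
o=sensors.get_obs(); print(o)
for n in("top","side"):
    cv2.imwrite(f"pics/{n}0.png",vision.camera(n)); print(n,cam2world(n)[1].round(3).tolist())
print(vision.camera_model("wrist"))
E
```

```text
{'time_s': 0.0, 'q': array([ 9.22707395e-01,  1.81536425e-01,  1.60801707e+00,  2.97629267e-05,
        1.35377826e+00, -2.06300332e-01]), 'dq': array([-0.0006985 ,  0.00050523,  0.00100961, -0.00177239, -0.00063738,
       -0.00114682]), 'joint_efforts': array([-1.71003771e-04, -4.44881094e+01, -3.51334262e+01, -3.60197037e-04,
        8.89750459e-03, -4.19850480e-06]), 'eef_pos': array([0.24545836, 0.51932685, 0.20738239]), 'eef_rot': array([-3.73496156e-04,  2.19105336e-01,  9.75700823e-01, -7.85387393e-04]), 'wrist_force': array([-0.04603565,  0.39986095, -0.01208754]), 'torque': array([-0.03219154,  0.02545228,  0.02219867]), 'grasp_force': 0.0, 'opening': 0.9969690536082298}
top [[0.025, -0.986, 0.162, 0.283], [-1.0, -0.025, -0.0, 0.036], [0.004, -0.162, -0.987, 1.438], [0.0, 0.0, 0.0, 1.0]]
side [[0.884, -0.239, 0.402, -0.047], [-0.468, -0.456, 0.757, -0.987], [0.002, -0.858, -0.514, 0.732], [0.0, 0.0, 0.0, 1.0]]
{'K': array([[335.03874168,   0.        , 316.35445989],
       [  0.        , 335.03874168, 244.27618402],
       [  0.        ,   0.        ,   1.        ]]), 'k1': -0.05255749695017875, 'hand_eye': array([[ 6.92574872e-04, -9.60897036e-01, -2.76905050e-01,
         7.02122545e-02],
       [ 9.99999737e-01,  6.05685461e-04,  3.99318559e-04,
         1.58004865e-04],
       [-2.15986657e-04, -2.76905254e-01,  9.60897202e-01,
        -1.65610447e-01],
       [ 0.00000000e+00,  0.00000000e+00,  0.00000000e+00,
         1.00000000e+00]])}
```

View pics/top0.png

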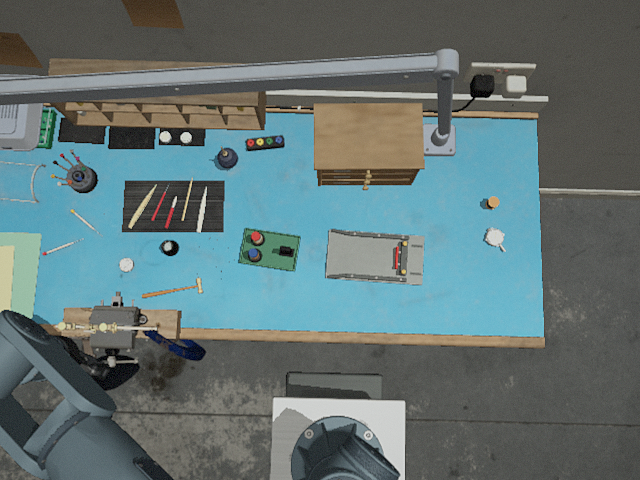

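View pics/side0.png

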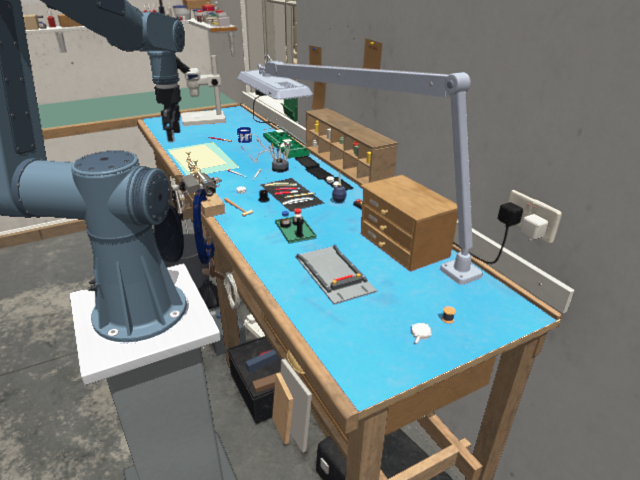

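The top view shows the tray around (269,250) with its post at (287,251), nose towards the right. The dock runs from about (327,254) to (423,260), with the red pad near (397,258).

Run:
```python
import cv2
i=cv2.imread("pics/top0.png")[218:293,230:430]
cv2.imwrite("pics/crop.png",cv2.resize(i,None,fx=4,fy=4,interpolation=cv2.INTER_CUBIC))
```

```text
(no output)
```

View pics/crop.png

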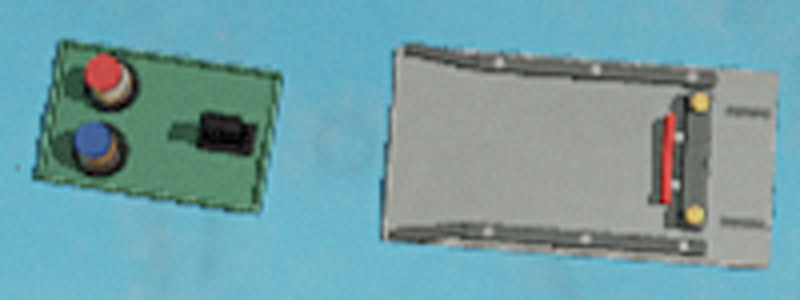

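The enlarged crop gives these corners: tray rim (62,41), (282,73), (261,213), (35,180); plate (400,45), (778,72), (770,268), (382,240). The red pad face runs from (668,115) to (663,203).

Run:
```python
from h import *
def fit(px,z,loc):
    w=np.array([onz("top",230+(x-.0)/4-.4,218+y/4-.4,z) for x,y in px])[:,:2]; loc=np.array(loc)
    a=w-w.mean(0); b=loc-loc.mean(0)
    th=np.arctan2((b[:,0]*a[:,1]-b[:,1]*a[:,0]).sum(),(b*a).sum())
    Rm=np.array([[np.cos(th),-np.sin(th)],[np.sin(th),np.cos(th)]])
    t=w.mean(0)-Rm@loc.mean(0); print("th",th,"org",t,"res mm",((Rm@loc.T).T+t-w)*1000); return th,Rm,t
a=fit([(62,41),(282,73),(261,213),(35,180)],.013,[(-.07,.045),(.07,.045),(.07,-.045),(-.07,-.045)])
d=fit([(400,45),(778,72),(770,268),(382,240)],.007,[(0,.062),(.24,.062),(.24,-.062),(0,-.062)])
print("post",a[1]@[.042,0]+a[2])
print("tray in dock",d[1].T@(a[2]-d[2]), a[0]-d[0])
for p in((668,115),(663,203)): print(d[1].T@(onz("top",230+p[0]/4-.4,218+p[1]/4-.4,.0215)[:2]-d[2]))
o=sensors.get_obs(); Rt=rot(o["eef_rot"]); print(Rt)
T=np.array([*(a[1]@[.042,0]+a[2]),.18]); print("move mm", Rt.T@(T-o["eef_pos"])*1000, "yaw tool x", np.arctan2(Rt[1,0],Rt[0,0]))
for P in (.06,): print(onz("top",230+228/4,218+130/4,.062))
```

```text
th -1.6935900600496299 org [0.50526744 0.18100541] res mm [[ 0.8211854   0.60263072]
 [ 0.47611827 -0.33602335]
 [-0.71891926  0.59138142]
 [-0.57838441 -0.85798879]]
th -1.6194022128787342 org [0.50032588 0.03779917] res mm [[ 0.55081911  1.56052858]
 [ 0.0705502  -0.90653997]
 [-0.47260128 -0.09132161]
 [-0.14876804 -0.562667  ]]
post [0.50012305 0.13932165]
tray in dock [-0.1432772 -0.0020222] -0.07418784717089566
[0.17018071 0.02700992]
[ 0.17008276 -0.02794784]
[[-9.03980095e-01  4.27573424e-01 -9.76726838e-04]
 [ 4.27574409e-01  9.03979247e-01 -1.28256772e-03]
 [ 3.34548919e-04 -1.57703909e-03 -9.99998701e-01]]
move mm [-392.67144656 -234.63857498   27.70772968] yaw tool x 2.6997847929377192
[0.49550895 0.13416716 0.062     ]
```

{"api": "carry_out", "payload": {"deltas": "-25 -15 2 0 0 0.08 0; -70 -42 5 0 0 0.22 0; -115 -69 8 0 0 0.37 0; -160 -96 11 0 0 0.51 0; -205 -122 14 0 0 0.65 0; -250 -149 17 0 0 0.80 0; -295 -176 20 0 0 0.94 0; -335 -200 23 0 0 1.07 0; -370 -221 26 0 0 1.18 0; -393 -235 28 0 0 1.25 0; -393 -235 28 0 0 1.25 0; -393 -235 28 0 0 1.25 0"}}

```text
time_s: 1.6
eef_pos: [0.5, 0.1398, 0.18]
eef_rot: [-0.0, 0.748, 0.663, -0.0]
wrist_force: [-0.5, 0.8, -0.3]
opening: 1.001
grasp_force: 0.0
```

Run:
```python
from h import *
import json
o=sensors.get_obs(); i=vision.camera("wrist"); cv2.imwrite("pics/w1.png",i)
np.save("w1T.npy",cam2world("wrist",o)[1])
print(o["time_s"],o["eef_pos"],rot(o["eef_rot"]).round(4).tolist(),o["q"],o["wrist_force"])
```

```text
1.6 [0.50002492 0.13977366 0.17995478] [[0.1198, 0.9928, -0.001], [0.9928, -0.1198, 0.0003], [0.0002, -0.001, -1.0]] [4.34374146e-02 8.44766437e-02 1.77446489e+00 3.92964058e-04
 1.28365285e+00 1.63429694e-01] [-0.45670403  0.78613216 -0.27525624]
```

View pics/w1.png

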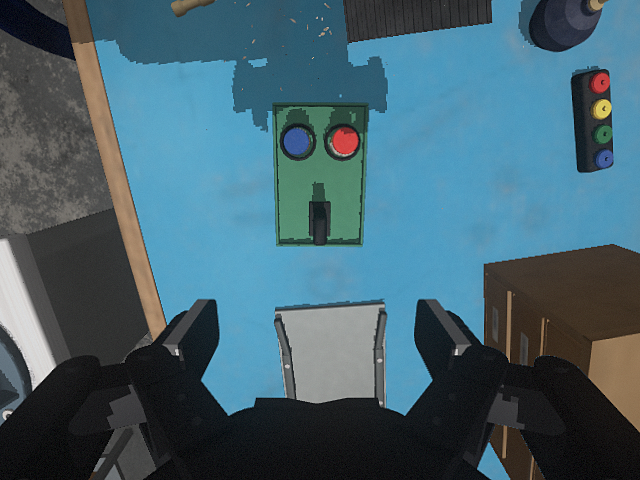

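The wrist view shows the tray rim at about (273,103), (368,103), (363,245), (277,245). The post top is around (320,225), and the dock's entry edge runs from about (276,308) to (384,302). I'll enlarge both.

Run:
```python
import cv2,numpy as np
i=cv2.imread("pics/w1.png"); f=lambda a:cv2.resize(a,None,fx=3.4,fy=3.4,interpolation=cv2.INTER_CUBIC)
a=f(i[95:255,265:380]); b=f(i[255:415,265:385]); print(a.shape,b.shape)
cv2.imwrite("pics/w1c.png",np.hstack([a,b])[:,:800])
```

```text
(544, 391, 3) (544, 408, 3)
```

View pics/w1c.png

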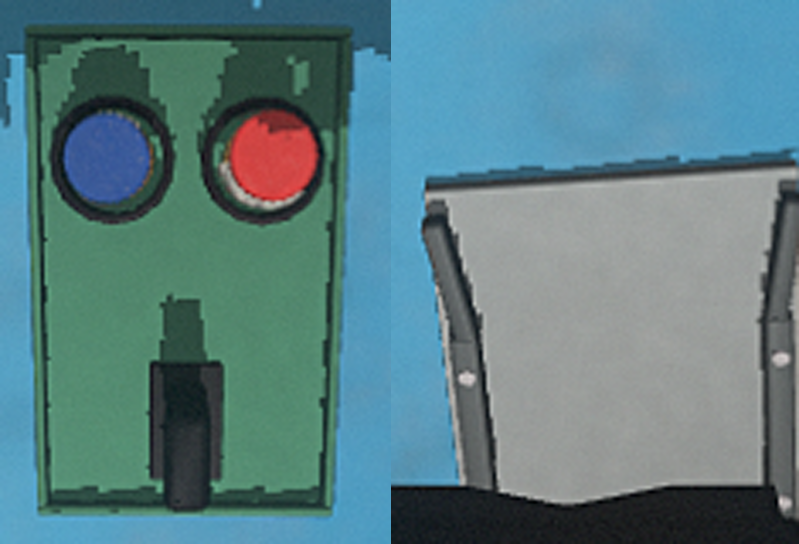

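Crop corners: tray rim (25,27), (352,30), (333,513), (40,508); plate entry corners (427,190) and about (797,163). The straight inner lane edges start near (480,345) and (764,320), and the rail screws are at (466,379) and (781,358).

```bash
cat >> h.py <<'E'
def fit2(w,loc):
    w=np.array(w)[:,:2];loc=np.array(loc)
    a=w-w.mean(0); b=loc-loc.mean(0)
    th=np.arctan2((b[:,0]*a[:,1]-b[:,1]*a[:,0]).sum(),(b*a).sum())
    Rm=np.array([[np.cos(th),-np.sin(th)],[np.sin(th),np.cos(th)]])
    t=w.mean(0)-Rm@loc.mean(0); return th,Rm,t,((Rm@loc.T).T+t-w)*1000
E
python3 - <<'E'
from h import *
T=np.load("w1T.npy")
A=lambda x,y,z:onz("wrist",265+(x+.5)/3.4-.5,95+(y+.5)/3.4-.5,z,T)
B=lambda x,y,z:onz("wrist",265+(x-391+.5)/3.4-.5,255+(y+.5)/3.4-.5,z,T)
a=fit2([A(25,27,.013),A(352,30,.013),A(333,513,.013),A(40,508,.013)],[(-.07,-.045),(-.07,.045),(.07,.045),(.07,-.045)])
print("tray",a); print("grip",a[1]@[.042,0]+a[2])
d=fit2([B(427,190,.007),B(797,163,.007)],[(0,-.062),(0,.062)]); print("dock",d)
loc=lambda p:d[1].T@(p[:2]-d[2])*1000
print("rails",loc(B(480,345,.017)),loc(B(764,320,.017)),"screws",loc(B(466,379,.017)),loc(B(781,358,.017)),loc(B(785,503,.017)))
print("tray in dock",loc(a[2]),a[0]-d[0])
o=sensors.get_obs(); Rt=rot(o["eef_rot"])
g=np.array([*(a[1]@[.042,0]+a[2]),.025]); print("move",Rt.T@(g-o["eef_pos"])*1000,"dyaw(toolz)",-(a[0]+np.pi-np.arctan2(Rt[1,0],Rt[0,0])))
E
```

```text
tray (np.float64(-1.695012962299573), array([[-0.12389744,  0.99229503],
       [-0.99229503, -0.12389744]]), array([0.5083602 , 0.18173276]), array([[ 0.09452509,  1.19468861],
       [ 0.69587605,  1.45345106],
       [ 0.08397047, -0.83564661],
       [-0.87437161, -1.81249306]]))
grip [0.50315651 0.14005637]
dock (np.float64(-1.6092762453804026), array([[-0.03847042,  0.99925974],
       [-0.99925974, -0.03847042]]), array([0.50256467, 0.03927074]), array([[-1.15995565,  0.04465704],
       [ 1.15995565, -0.04465704]]))
rails [ 53.57800344 -48.12397563] [51.58553197 46.93028305] screws [ 66.58377761 -54.25762392] [66.89308389 52.24289256] [127.31902153  52.38125602]
tray in dock [-142.57952401    0.31067131] -0.08573671691917051
move [  0.31792968   3.27658554 155.09672373] dyaw(toolz) 0.004729126128246497
```

{"api": "carry_out", "payload": {"deltas": "0 2 20 0 0 0.005 0; 0 3 55 0 0 0.005 0; 0 3 90 0 0 0.005 0; 0 3 120 0 0 0.005 0; 0 3 142 0 0 0.005 0; 0 3 153 0 0 0.005 0; 0 3 155 0 0 0.005 0; 0 3 155 0 0 0.005 0.4; 0 3 155 0 0 0.005 0.6; 0 3 155 0 0 0.005 0.7; 0 3 155 0 0 0.005 0.8; 0 3 155 0 0 0.005 0.85"}}

```text
time_s: 3.15
eef_pos: [0.5033, 0.139, 0.0253]
eef_rot: [-0.0, 0.75, 0.661, -0.0]
wrist_force: [-1.1, 0.5, 0.2]
opening: 0.148
grasp_force: 0.6
```

{"api": "carry_out", "payload": {"deltas": "0 0 0 0 0 0 0.9; 0 0 0 0 0 0 1; 0 0 0 0 0 0 1; 0 0 0 0 0 0 1; 0 0 0 0 0 0 1"}}

```text
time_s: 3.78
eef_pos: [0.5032, 0.1389, 0.0255]
eef_rot: [-0.0, 0.75, 0.661, -0.0]
wrist_force: [-4.2, -0.5, 6.2]
opening: 0.124
grasp_force: 60.0
```

Run:
```python
from h import *
o=sensors.get_obs(); i=vision.camera("wrist"); cv2.imwrite("pics/w2.png",i)
np.save("w2T.npy",cam2world("wrist",o)[1])
print(o)
```

```text
{'time_s': 3.775, 'q': array([ 4.18837096e-02,  3.11838203e-01,  1.86418887e+00, -1.73451414e-04,
        9.66420886e-01,  1.67675909e-01]), 'dq': array([-1.92153354e-03,  8.16760621e-05, -2.86923974e-04, -6.84713549e-04,
       -9.93951965e-04, -1.04981210e-03]), 'joint_efforts': array([ -0.42727961, -41.29086256, -27.57391334,   0.1256427 ,
        -1.1081446 ,   0.13228357]), 'eef_pos': array([0.50323909, 0.13894441, 0.02552784]), 'eef_rot': array([-2.13664197e-04,  7.50120875e-01,  6.61300601e-01, -3.77257340e-04]), 'wrist_force': array([-4.21616449, -0.52971637,  6.24152382]), 'torque': array([-0.03080684,  0.59363651,  0.14097389]), 'grasp_force': 60.03441274166107, 'opening': 0.12379179634111966}
```

View pics/w2.png

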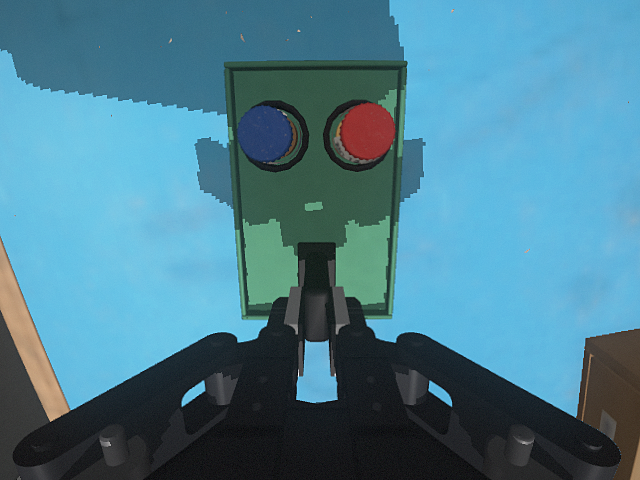

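Gripped at 60 N. The wrist view shows the post between the pads at (318,300), with the tray square to the gripper: rim corners (224,62), (407,62), (393,318), (240,318). I'll work out the slide plan.

```bash
cat >> h.py <<'E'
class Plan:
    # dock frame (org,yaw) ; G = TCP in tray frame (mm); tool axes = (-x, y, -z) of tray
    def __init__(s,org,yaw,G): s.o=np.array([*org[:2],0])*1000; s.D=R.from_euler('z',yaw); s.G=np.array(G)
    def pose(s,tail,y,yaw,pitch,zt):
        # tail: dock x of tail mm, y of the tray at the grip, pitch nose-up rad, zt height of tail
        Rt=s.D*R.from_euler('z',yaw)*R.from_euler('y',-pitch)
        t=s.o+s.D.apply([tail,y,zt])
        return t+Rt.apply(s.G+[70,0,0]), Rt*R.from_matrix(np.diag([-1,1,-1.]))
    def rows(s,poses,ref):
        p0,R0=ref
        for q in poses:
            p,r=s.pose(*q); print(*R0.inv().apply(p-p0).round(1),*((R0.inv()*r).as_rotvec().round(4)))
E
python3 - <<'E'
from h import *
T=np.load("w2T.npy"); o=sensors.get_obs()
w=[onz("wrist",u,v,.013,T) for u,v in((224,62),(407,62),(393,318),(240,318))]
a=fit2(w,[(-.07,-.045),(-.07,.045),(.07,.045),(.07,-.045)]); print(a)
G=a[1].T@(o["eef_pos"][:2]-a[2])*1000; print("TCP in tray",G)
Rt=rot(o["eef_rot"]); yawT=np.arctan2(-Rt[1,0],-Rt[0,0]); print("tool yaw",yawT)
d=np.array([.50256467,.03927074]); yd=-1.611
Dm=R.from_euler('z',yd).as_matrix()[:2,:2]; d=d+Dm@[0,-.0007]; print("dock",d)
tg=Dm.T@(o["eef_pos"][:2]-d)*1000; print("TCP in dock",tg,"yaw rel",yawT-yd)
E
```

```text
(np.float64(-1.6931284085486695), array([[-0.12202719,  0.99252676],
       [-0.99252676, -0.12202719]]), array([0.50866307, 0.18116004]), array([[-0.29251698,  0.89904776],
       [ 0.67353868,  1.08234887],
       [-0.66088903, -0.87014443],
       [ 0.27986732, -1.11125219]]))
TCP in tray [42.56340294 -0.22906391]
tool yaw -1.6964227686709847
dock [0.50186524 0.03929887]
TCP in dock [-99.61861212  -2.6294881 ] yaw rel -0.08542276867098475
```

Run:
```python
from h import *
o=sensors.get_obs()
P=Plan([.50187,.0393],-1.611,[42,0,25.5])
ref=(np.array(o["eef_pos"])*1000,R.from_matrix(rot(o["eef_rot"])))
P.rows([(-211.6+(f*57),-2.6*(1-f),-.0854*(1-f),0,.3) for f in (0,.1,.3,.5,.7,.9,1)],ref)
```

```text
-0.4 -9.5 -0.3 -0.0008 0.0003 -0.0
-6.1 -7.8 -0.3 -0.0008 0.0003 -0.0086
-17.4 -4.4 -0.3 -0.0008 0.0003 -0.0256
-28.6 -1.0 -0.3 -0.0008 0.0003 -0.0427
-39.8 2.4 -0.3 -0.0008 0.0003 -0.0598
-51.0 5.8 -0.3 -0.0008 0.0003 -0.0769
-56.6 7.5 -0.3 -0.0008 0.0003 -0.0854
```

{"api": "carry_out", "payload": {"deltas": "0 0 -0.3 0 0 0 1; -3 0.4 -0.3 0 0 -0.005 1; -9 1.2 -0.3 0 0 -0.014 1; -16 2.1 -0.3 0 0 -0.024 1; -23 3 -0.3 0 0 -0.035 1; -30 4 -0.3 0 0 -0.045 1; -37 4.9 -0.3 0 0 -0.056 1; -44 5.8 -0.3 0 0 -0.066 1; -50 6.6 -0.3 0 0 -0.076 1; -54.5 7.2 -0.3 0 0 -0.082 1; -56.5 7.5 -0.3 0 0 -0.085 1; -56.5 7.5 -0.3 0 0 -0.085 1"}}

```text
time_s: 5.32
eef_pos: [0.5039, 0.0815, 0.0255]
eef_rot: [0.0, 0.721, 0.693, -0.0]
wrist_force: [-0.4, 0.4, -2.2]
opening: 0.125
grasp_force: 59.1
```

Run:
```python
from h import *
o=sensors.get_obs(); i=vision.camera("top"); cv2.imwrite("pics/top1.png",i)
cv2.imwrite("pics/top1c.png",cv2.resize(i[215:295,255:430],None,fx=4.5,fy=4.5,interpolation=cv2.INTER_CUBIC))
print(o["eef_pos"],o["wrist_force"],o["grasp_force"],o["time_s"])
```

```text
[0.50385244 0.08152176 0.02551214] [-0.43690537  0.43496315 -2.24016929] 59.14956450462341 5.325
```

View pics/top1c.png

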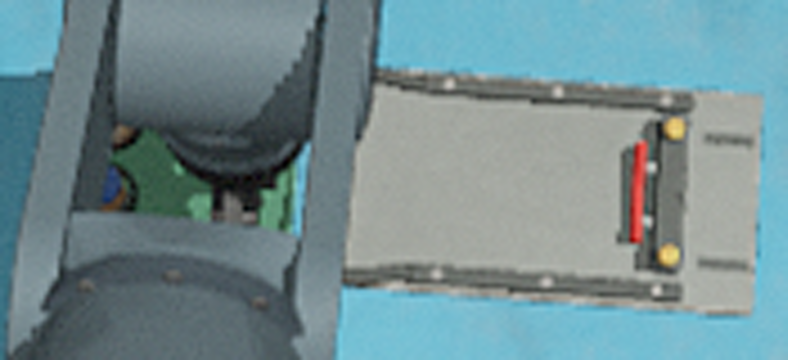

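The arm hides the tray from above, but the rail screws are clear at crop (449,85), (558,92), (668,101) and (436,273), (546,282), (656,292). I'll use them to refine the lane, and measure in the first image the tray and lane under the same camera bias.

Run:
```python
from h import *
s=lambda x,y,z:onz("top",255+(x+.5)/4.5-.5,215+(y+.5)/4.5-.5,z)
w=[s(*p,.017) for p in((449,85),(558,92),(668,101),(436,273),(546,282),(656,292))]
d=fit2(w,[(.067,.053),(.127,.053),(.187,.053),(.067,-.053),(.127,-.053),(.187,-.053)]); print(d[0],d[2],d[3])
# same pixel convention for tray in the first crop
c=lambda x,y,z:onz("top",230+(x+.5)/4-.5,218+(y+.5)/4-.5,z)
a=fit2([c(*p,.013) for p in((62,41),(282,73),(261,213),(35,180))],[(-.07,.045),(.07,.045),(.07,-.045),(-.07,-.045)]); print(a[0],a[2])
w0=[c(*p,.017) for p in((500,62),(596,69),(692,76),(488,231),(586,239),(684,246))]
e=fit2(w0,[(.067,.053),(.127,.053),(.187,.053),(.067,-.053),(.127,-.053),(.187,-.053)]); print("dock0",e[0],e[2])
bias=np.array([.50866,.18116])-a[2]; print("bias",bias,"dock corrected",d[2]+bias, e[2]+bias)
for p in((637,143),(632,243)): print("pad",d[1].T@(s(*p,.0215)[:2]-d[2])*1000)
```

```text
-1.6248913329527237 [0.5008626  0.04036373] [[ 0.62175369 -0.66366316]
 [-0.2223905  -0.22539027]
 [ 0.04219376  0.73568731]
 [-0.51270847 -0.22196625]
 [-0.32891552  0.06658816]
 [ 0.40006703  0.30874421]]
-1.6935918769225302 [0.50520618 0.18094077]
dock0 -1.6193669724897826 [0.50065568 0.04025632]
bias [0.00345382 0.00021923] dock corrected [0.50431642 0.04058296] [0.5041095  0.04047555]
pad [171.55659263  27.36389192]
pad [172.14042637 -28.11377603]
```

```bash
cat > plan.py <<'E'
from h import *
P=Plan([.5030,.0395],-1.617,[42,0,25.4])
def ref():
    o=sensors.get_obs(); print(o["eef_pos"].round(4),o["wrist_force"].round(1)); return (np.array(o["eef_pos"])*1000,R.from_matrix(rot(o["eef_rot"])))
E
python3 - <<'E'
from plan import *
r=ref()
P.rows([(-154,0,0,p,0) for p in(0,.02,.04,.06,.08)]+[(-d,0,0,max(.08,8.7/d),0) for d in range(151,100,-6)],r)
print(); P.rows([(-d,0,0,max(.08,8.7/d),0) for d in(103,97,91,85,79,74,69,65,61,58)],r)
E
```

```text
[0.5039 0.0815 0.0255] [ 0.4 -0.8 -1.5]
-0.0 1.1 0.1 -0.0002 0.0008 0.0054
0.5 1.1 -2.1 -0.0001 -0.0192 0.0054
1.1 1.1 -4.3 -0.0001 -0.0392 0.0054
1.7 1.1 -6.5 -0.0 -0.0592 0.0054
2.3 1.1 -8.7 0.0 -0.0792 0.0054
-0.7 1.1 -8.7 0.0 -0.0792 0.0054
-6.7 1.0 -8.7 0.0 -0.0792 0.0054
-12.7 1.0 -8.7 0.0 -0.0792 0.0054
-18.7 1.0 -8.7 0.0 -0.0792 0.0054
-24.7 0.9 -8.7 0.0 -0.0792 0.0054
-30.7 0.9 -8.7 0.0 -0.0792 0.0054
-36.7 0.9 -8.7 0.0 -0.0792 0.0054
-42.7 0.8 -8.7 0.0 -0.0792 0.0054
-48.5 0.8 -9.2 0.0 -0.0836 0.0054

-48.5 0.8 -9.2 0.0 -0.0836 0.0054
-54.3 0.8 -9.8 0.0 -0.0889 0.0054
-60.1 0.7 -10.4 0.0001 -0.0948 0.0054
-65.9 0.7 -11.1 0.0001 -0.1015 0.0054
-71.6 0.7 -12.0 0.0001 -0.1093 0.0054
-76.3 0.7 -12.8 0.0001 -0.1167 0.0054
-81.0 0.6 -13.7 0.0001 -0.1253 0.0054
-84.7 0.6 -14.5 0.0002 -0.133 0.0054
-88.3 0.6 -15.5 0.0002 -0.1418 0.0054
-91.0 0.6 -16.2 0.0002 -0.1492 0.0054
```

{"api": "carry_out", "payload": {"deltas": "0 0.3 -0.5 0 -0.005 0.001 1; 0.4 0.6 -1.8 0 -0.016 0.003 1; 0.8 0.9 -3.2 0 -0.029 0.004 1; 1.2 1.1 -4.6 0 -0.042 0.005 1; 1.6 1.1 -6.1 0 -0.055 0.005 1; 2 1.1 -7.5 0 -0.068 0.005 1; 2.3 1.1 -8.4 0 -0.077 0.005 1; 2.3 1.1 -8.7 0 -0.079 0.005 1; 2.3 1.1 -8.7 0 -0.079 0.005 1; 2.3 1.1 -8.7 0 -0.079 0.005 1"}}

```text
time_s: 6.62
eef_pos: [0.5053, 0.0843, 0.0343]
eef_rot: [0.027, 0.723, 0.69, -0.028]
wrist_force: [-0.9, 0.7, -4.2]
opening: 0.119
grasp_force: 58.7
```

Run:
```python
from plan import *
o=sensors.get_obs();print(o["torque"],o["time_s"])
r=ref(); Q=[(-151,0,0,.08,0),(-145,0,0,.08,0),(-103,0,0,8.7/103,0)]
P.rows(Q,r)
i=vision.camera("side"); p=np.array(proj("side",[.5,.06,.02])).astype(int); print(p)
c=i[max(0,p[1]-55):p[1]+55,p[0]-75:p[0]+75]; cv2.imwrite("pics/s1.png",cv2.resize(c,None,fx=5,fy=5,interpolation=cv2.INTER_CUBIC))
```

```text
[0.21686081 0.14606584 0.07613563] 6.625
[0.5053 0.0843 0.0343] [-0.9  0.7 -4.2]
-3.5 -0.2 0.3 0.0005 -0.0013 -0.0001
-9.5 -0.2 0.7 0.0005 -0.0013 -0.0001
-51.2 -0.2 3.5 0.0005 -0.0058 -0.0001
[310 242]
```

{"api": "carry_out", "payload": {"deltas": "0 0 0.3 0 0 0 1; 0 0 0.6 0 0 0 1; 0 0 0.6 0 0 0 1"}}

```text
time_s: 7.05
eef_pos: [0.5053, 0.084, 0.0338]
eef_rot: [0.027, 0.723, 0.69, -0.028]
wrist_force: [-0.0, -0.5, -2.2]
opening: 0.122
grasp_force: 58.9
```

Run:
```python
from plan import *
o=sensors.get_obs();print(o["torque"],o["time_s"]); ref()
```

```text
[0.11390333 0.22763665 0.06215582] 7.05
[0.5053 0.084  0.0338] [-0.  -0.5 -2.2]
```

View pics/s1.png

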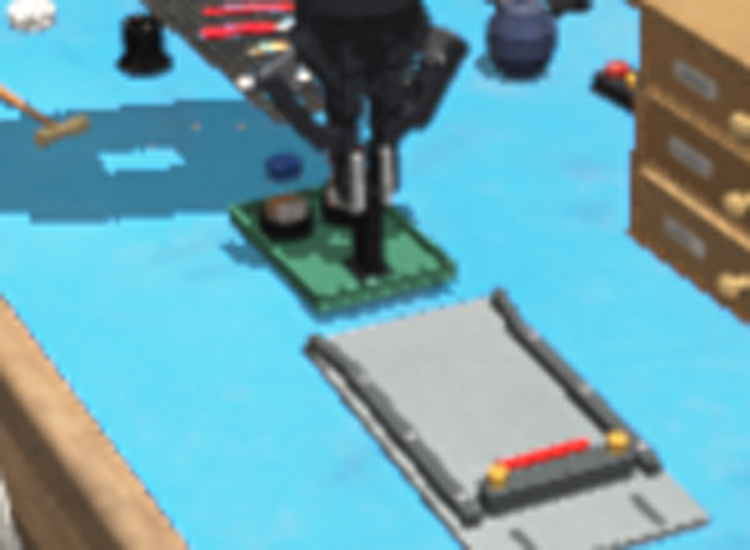

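The side view shows the tray tilted nose-up with its tail on the bench and its nose just short of the dock entry. Both bottles are upright. The force change confirms the tail is carrying load, so I'll go over the step.

Run:
```python
from plan import *
r=ref()
P.rows([(-d,0,0,max(.08,9.4/d),-.6) for d in(154,151,146,140,134,128,122,116,110,104,99,95,92)],r)
print();P.rows([(-d,0,0,9.4/d,-.6) for d in(88,83,78,73,69,65,61,58)],r)
```

```text
[0.5053 0.084  0.0338] [-0.  -0.5 -2.2]
-0.2 -0.2 0.2 0.0005 -0.0008 0.0
-3.2 -0.2 0.4 0.0005 -0.0008 0.0
-8.2 -0.2 0.8 0.0005 -0.0008 0.0
-14.1 -0.2 1.3 0.0005 -0.0008 0.0
-20.1 -0.2 1.8 0.0005 -0.0008 0.0
-26.1 -0.2 2.2 0.0005 -0.0008 0.0
-32.1 -0.2 2.7 0.0005 -0.0008 0.0
-38.0 -0.2 3.1 0.0005 -0.0019 0.0
-43.9 -0.2 3.0 0.0005 -0.0063 0.0
-49.8 -0.2 3.0 0.0005 -0.0112 0.0
-54.6 -0.2 2.9 0.0005 -0.0158 0.0
-58.5 -0.2 2.7 0.0005 -0.0198 0.0
-61.4 -0.2 2.6 0.0005 -0.023 0.0

-65.3 -0.2 2.4 0.0005 -0.0277 0.0
-70.1 -0.2 2.1 0.0005 -0.0341 0.0
-74.8 -0.2 1.7 0.0005 -0.0414 0.0
-79.6 -0.2 1.2 0.0005 -0.0496 0.0
-83.3 -0.2 0.6 0.0005 -0.0571 0.0
-87.0 -0.2 0.0 0.0005 -0.0655 0.0
-90.7 -0.2 -0.7 0.0005 -0.0749 0.0
-93.4 -0.2 -1.3 0.0005 -0.0829 0.0
```

{"api": "carry_out", "payload": {"deltas": "-3 0 0.3 0 0 0 1; -8 -0.2 0.7 0 0 0 1; -14 -0.2 1.1 0 0 0 1; -20 -0.2 1.6 0 0 0 1; -26 -0.2 2 0 0 0 1; -32 -0.2 2.5 0 -0.001 0 1; -38 -0.2 2.9 0 -0.002 0 1; -44 -0.2 2.9 0 -0.006 0 1; -50 -0.2 2.8 0 -0.011 0 1; -54.5 -0.2 2.7 0 -0.016 0 1; -58.5 -0.2 2.6 0 -0.02 0 1; -58.5 -0.2 2.6 0 -0.02 0 1"}}

```text
time_s: 8.55
eef_pos: [0.5023, 0.0252, 0.0359]
eef_rot: [0.035, 0.722, 0.69, -0.036]
wrist_force: [-1.4, -1.1, -2.1]
opening: 0.124
grasp_force: 59.0
```

Run:
```python
from plan import *
print(sensors.get_obs()["torque"]); r=ref()
P.rows([(-d,0,0,9.4/d,-.6) for d in(95,88,83,78,73,69,65,61,58)],r)
print();P.rows([(-58,0,0,p,8.4-58*np.sin(p)) for p in(9/58,.12,.08,.04,.02,0)],r)
```

```text
[0.09285424 0.15530898 0.03699282]
[0.5023 0.0252 0.0359] [-1.4 -1.1 -2.1]
0.4 0.0 0.1 0.0003 0.0009 0.0003
-6.4 0.0 -0.1 0.0003 -0.007 0.0003
-11.2 0.0 -0.3 0.0003 -0.0134 0.0003
-16.0 0.0 -0.6 0.0003 -0.0207 0.0003
-20.7 0.0 -1.0 0.0003 -0.029 0.0003
-24.5 0.0 -1.5 0.0003 -0.0364 0.0003
-28.2 0.0 -2.0 0.0003 -0.0448 0.0003
-31.9 0.0 -2.6 0.0003 -0.0543 0.0003
-34.6 0.0 -3.2 0.0003 -0.0623 0.0002

-34.8 0.0 -2.5 0.0003 -0.0554 0.0003
-36.1 0.0 -0.6 0.0003 -0.0202 0.0003
-37.3 0.0 1.6 0.0003 0.0198 0.0003
-38.4 0.0 3.8 0.0003 0.0598 0.0003
-38.9 0.0 4.9 0.0003 0.0798 0.0003
-39.3 0.0 6.0 0.0003 0.0998 0.0003
```

{"api": "carry_out", "payload": {"deltas": "-3 0 0 0 -0.003 0 1; -7 0 -0.1 0 -0.008 0 1; -11 0 -0.3 0 -0.013 0 1; -16 0 -0.6 0 -0.021 0 1; -20.5 0 -1 0 -0.029 0 1; -24.5 0 -1.5 0 -0.037 0 1; -28 0 -2 0 -0.045 0 1; -32 0 -2.6 0 -0.055 0 1; -34.6 0 -3.1 0 -0.062 0 1; -34.6 0 -3.1 0 -0.062 0 1"}}

```text
time_s: 9.8
eef_pos: [0.5007, -0.0087, 0.0424]
eef_rot: [0.056, 0.721, 0.688, -0.058]
wrist_force: [-0.4, -0.2, -3.7]
opening: 0.122
grasp_force: 59.0
```

Run:
```python
from plan import *
o=sensors.get_obs(); print(o["torque"]); r=ref()
P.rows([(-58,0,0,p,8-58*np.sin(p)) for p in(9/58,.12,.08,.04,.02,0)],r)
T=cam2world("wrist",o)[1]; np.save("w3T.npy",T); cv2.imwrite("pics/w3.png",vision.camera("wrist"))
```

```text
[ 0.33242317  0.06894794 -0.01340469]
[ 0.5007 -0.0087  0.0424] [-0.4 -0.2 -3.7]
-0.3 0.0 1.0 0.0003 0.0065 0.0004
-1.5 0.0 3.0 0.0003 0.0417 0.0004
-2.6 0.0 5.2 0.0003 0.0817 0.0004
-3.5 0.0 7.5 0.0003 0.1217 0.0004
-3.9 0.0 8.7 0.0003 0.1417 0.0004
-4.3 0.0 9.8 0.0003 0.1617 0.0004
```

View pics/w3.png

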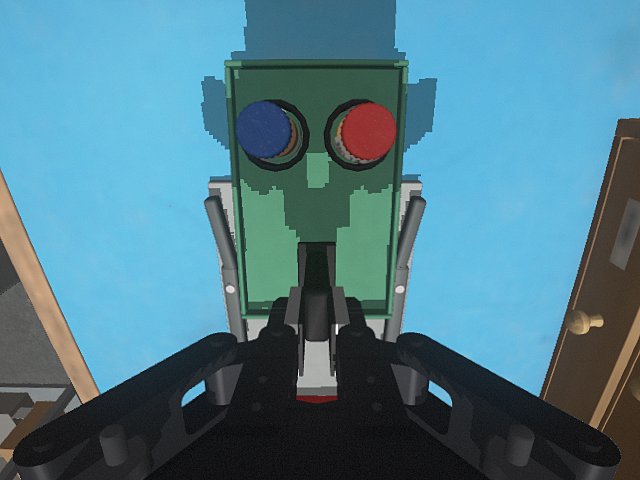

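The wrist view shows the rail screws at (231,289) and (399,289), midpoint 315. The tray's middle is about 316.5, so the tray sits about 0.8 mm too far to the image right and is parallel to the lane. Both bottles stand. I'll shift 0.8 mm and level over the step edge.

{"api": "carry_out", "payload": {"deltas": "-0.3 -0.2 0.6 0 0.004 0 1; -0.7 -0.4 1.7 0 0.02 0 1; -1.5 -0.6 3 0 0.042 0 1; -2 -0.8 4.1 0 0.062 0 1; -2.6 -0.8 5.2 0 0.082 0 1; -3 -0.8 6.3 0 0.102 0 1; -3.5 -0.8 7.5 0 0.122 0 1; -3.9 -0.8 8.6 0 0.142 0 1; -4.2 -0.8 9.4 0 0.156 0 1; -4.3 -0.8 9.7 0 0.162 0 1; -4.3 -0.8 9.7 0 0.162 0 1"}}

```text
time_s: 11.22
eef_pos: [0.4996, -0.0142, 0.0333]
eef_rot: [-0.0, 0.723, 0.691, 0.0]
wrist_force: [0.7, -0.8, -6.7]
opening: 0.119
grasp_force: 58.5
```

Run:
```python
from plan import *
o=sensors.get_obs(); print(o["torque"],o["time_s"]); r=ref()
P.rows([(-58,-.8,0,0,7.3),(-58,-.8,0,0,7),(40,-.8,0,0,7)],r)
```

```text
[-0.24563447  0.00267545 -0.01216731] 11.225
[ 0.4996 -0.0142  0.0333] [ 0.7 -0.8 -6.7]
-0.2 0.1 0.6 0.0002 -0.001 0.0001
-0.2 0.1 0.9 0.0002 -0.001 0.0001
-98.2 0.1 0.8 0.0002 -0.001 0.0001
```

{"api": "carry_out", "payload": {"deltas": "0 0 0.4 0 0 0 1; 0 0 0.8 0 0 0 1; 0 0 1 0 0 0 1; 0 0 1 0 0 0 1"}}

```text
time_s: 11.72
eef_pos: [0.4998, -0.0143, 0.0327]
eef_rot: [-0.0, 0.723, 0.691, 0.0]
wrist_force: [-2.1, -2.1, -0.8]
opening: 0.121
grasp_force: 59.3
```

{"api": "carry_out", "payload": {"deltas": "-2 0 0 0 0 0 1; -6 0 0 0 0 0 1; -11 0 0 0 0 0 1; -16 0 0 0 0 0 1; -20 0 0 0 0 0 1; -22 0 0 0 0 0 1"}}

```text
time_s: 12.48
eef_pos: [0.4989, -0.0363, 0.0325]
eef_rot: [-0.0, 0.723, 0.69, 0.001]
wrist_force: [0.5, 5.3, 2.5]
opening: 0.121
grasp_force: 59.6
```

{"api": "carry_out", "payload": {"deltas": "0 0 -0.3 0 0 0 1; -1 0 -0.6 0 0 0 1; -4 0 -0.6 0 0 0 1; -8 0 -0.6 0 0 0 1; -12 0 -0.6 0 0 0 1; -16 0 -0.6 0 0 0 1; -20 0 -0.6 0 0 0 1; -22 0 -0.6 0 0 0 1"}}

```text
time_s: 13.48
eef_pos: [0.4975, -0.0585, 0.0328]
eef_rot: [-0.0, 0.723, 0.691, 0.0]
wrist_force: [0.6, 0.5, -4.4]
opening: 0.121
grasp_force: 58.7
```

Run:
```python
from plan import *
o=sensors.get_obs(); print(o["torque"],o["time_s"]); r=ref()
P.rows([(20,-.8,0,0,7)],r)
T=cam2world("wrist",o)[1]; np.save("w4T.npy",T); cv2.imwrite("pics/w4.png",vision.camera("wrist"))
```

```text
[ 0.03069441  0.03566218 -0.03532646] 13.475
[ 0.4975 -0.0585  0.0328] [ 0.6  0.5 -4.4]
-33.9 0.1 0.4 0.0001 -0.0008 -0.0001
```

{"api": "carry_out", "payload": {"deltas": "-2 0 0.1 0 0 0 1; -6 0 0.1 0 0 0 1; -10 0 0.1 0 0 0 1; -14 0 0.1 0 0 0 1; -18 0 0.1 0 0 0 1; -22 0 0.1 0 0 0 1; -26 0 0.1 0 0 0 1; -29 0 0.1 0 0 0 1; -31 0 0.1 0 0 0 1; -32 0 0.1 0 0 0 1; -32 0 0.1 0 0 0 1"}}

```text
time_s: 14.9
eef_pos: [0.4962, -0.0902, 0.0328]
eef_rot: [-0.0, 0.723, 0.691, 0.0]
wrist_force: [-0.2, -0.5, -4.4]
opening: 0.124
grasp_force: 58.8
```

Run:
```python
from plan import *
o=sensors.get_obs(); print(o["torque"],o["time_s"]); r=ref()
cv2.imwrite("pics/w5.png",vision.camera("wrist"))
```

```text
[-0.11596841  0.04807578  0.04091623] 14.9
[ 0.4962 -0.0902  0.0328] [-0.2 -0.5 -4.4]
```

View pics/w5.png

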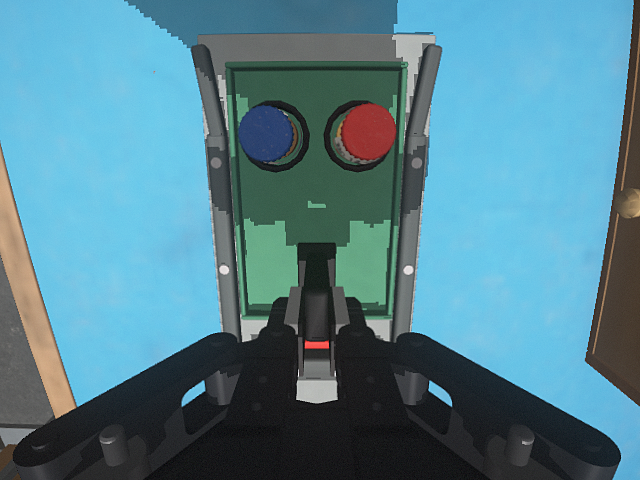

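The wrist view shows the tray centred between the rails (screws at 216 and 417, tray middle 316), square and with both bottles upright. The red pad is just ahead at (316,345). I'll approach it slowly.

{"api": "carry_out", "payload": {"deltas": "-1 0 0.2 0 0 0 1; -2 0 0.2 0 0 0 1; -3 0 0.2 0 0 0 1; -4 0 0.2 0 0 0 1; -5 0 0.2 0 0 0 1; -6 0 0.2 0 0 0 1; -7 0 0.2 0 0 0 1; -7 0 0.2 0 0 0 1"}}

```text
time_s: 15.95
eef_pos: [0.4958, -0.0972, 0.0326]
eef_rot: [-0.0, 0.723, 0.691, 0.0]
wrist_force: [-0.6, 0.6, -4.3]
opening: 0.121
grasp_force: 58.8
```

{"api": "carry_out", "payload": {"deltas": "-0.5 0 0 0 0 0 1; -1 0 0 0 0 0 1; -1.5 0 0 0 0 0 1; -2 0 0 0 0 0 1; -2 0 0 0 0 0 1"}}

```text
time_s: 16.58
eef_pos: [0.4957, -0.0991, 0.0325]
eef_rot: [-0.0, 0.723, 0.691, 0.0]
wrist_force: [1.1, 1.0, -4.2]
opening: 0.121
grasp_force: 58.8
```

{"api": "carry_out", "payload": {"deltas": "-0.5 0 0.1 0 0 0 1; -1 0 0.1 0 0 0 1; -1.5 0 0.2 0 0 0 1; -2 0 0.2 0 0 0 1; -2 0 0.2 0 0 0 1"}}

```text
time_s: 17.2
eef_pos: [0.4958, -0.101, 0.0325]
eef_rot: [-0.0, 0.723, 0.691, 0.001]
wrist_force: [-1.1, 3.5, -0.5]
opening: 0.118
grasp_force: 59.3
```

{"api": "carry_out", "payload": {"deltas": "-0.4 0 0 0 0 0 1; -0.8 0 0 0 0 0 1; -1.2 0 0 0 0 0 1; -1.2 0 0 0 0 0 1"}}

```text
time_s: 17.7
eef_pos: [0.4957, -0.1022, 0.0325]
eef_rot: [-0.0, 0.723, 0.691, 0.001]
wrist_force: [0.7, 5.5, 2.9]
opening: 0.119
grasp_force: 59.6
```

{"api": "carry_out", "payload": {"deltas": "-0.4 0 0 0 0 0 1; -0.8 0 0 0 0 0 1; -0.8 0 0 0 0 0 1"}}

```text
time_s: 18.08
eef_pos: [0.4957, -0.103, 0.0325]
eef_rot: [-0.0, 0.723, 0.691, 0.001]
wrist_force: [0.3, 5.2, 1.6]
opening: 0.119
grasp_force: 59.7
```

{"api": "carry_out", "payload": {"deltas": "0 0 -0.3 0 0 0 1; 0 0 -0.5 0 0 0 1; 0 0 -0.5 0 0 0 1"}}

```text
time_s: 18.45
eef_pos: [0.4954, -0.1034, 0.0326]
eef_rot: [-0.0, 0.723, 0.691, 0.0]
wrist_force: [1.5, -0.0, -4.8]
opening: 0.12
grasp_force: 58.8
```

{"api": "carry_out", "payload": {"deltas": "-0.5 0 0 0 0 0 1; -1 0 0 0 0 0 1; -1 0 0 0 0 0 1"}}

```text
time_s: 18.82
eef_pos: [0.4952, -0.1037, 0.0326]
eef_rot: [-0.001, 0.723, 0.691, 0.0]
wrist_force: [2.4, 3.0, -6.9]
opening: 0.118
grasp_force: 58.6
```

{"api": "carry_out", "payload": {"deltas": "-0.5 0 0 0 0 0 1; -1 0 0 0 0 0 1; -1 0 0 0 0 0 1"}}

```text
time_s: 19.2
eef_pos: [0.4951, -0.1043, 0.0326]
eef_rot: [-0.001, 0.723, 0.691, 0.001]
wrist_force: [2.3, 5.1, -5.3]
opening: 0.123
grasp_force: 58.6
```

{"api": "carry_out", "payload": {"deltas": "-0.5 0.2 0 0 0 0 1; -1 0.4 0 0 0 0 1; -1.3 0.4 0 0 0 0 1; -1.3 0.4 0 0 0 0 1"}}

```text
time_s: 19.7
eef_pos: [0.4952, -0.1049, 0.0327]
eef_rot: [-0.002, 0.723, 0.691, 0.001]
wrist_force: [0.9, 8.9, -2.7]
opening: 0.119
grasp_force: 59.1
```

Run:
```python
from plan import *
o=sensors.get_obs(); print(o["torque"],o["time_s"]); ref()
```

```text
[ 1.4035892  -0.11315657 -0.0287867 ] 19.7
[ 0.4952 -0.1049  0.0327] [ 0.9  8.9 -2.7]
```

{"api": "carry_out", "payload": {"deltas": "0 0 0.2 0 0 0 1; 0 0 0.3 0 0 0 1; 0 0 0.3 0 0 0 1"}}

```text
time_s: 20.08
eef_pos: [0.4952, -0.1048, 0.0326]
eef_rot: [-0.002, 0.723, 0.691, 0.001]
wrist_force: [-0.7, 9.7, 0.6]
opening: 0.121
grasp_force: 59.4
```

{"api": "carry_out", "payload": {"deltas": "0 0 0 0 0 0 0.85; 0 0 0 0 0 0 0.8; 0 0 0 0 0 0 0.7; 0 0 0 0 0 0 0.5; 0 0 0 0 0 0 0.4; 0 0 0 0 0 0 0.4; 0 0 -5 0 0 0 0.4; 0 0 -20 0 0 0 0.4; 0 0 -45 0 0 0 0.4; 0 0 -80 0 0 0 0.4; 0 0 -110 0 0 0 0.4; 0 0 -120 0 0 0 0.4"}}

```text
time_s: 21.58
eef_pos: [0.4972, -0.1071, 0.1556]
eef_rot: [0.002, 0.723, 0.691, 0.001]
wrist_force: [0.0, 0.3, -0.1]
opening: 0.602
grasp_force: 0.0
```

{"api": "carry_out", "payload": {"deltas": "30 0 0 0 0 0 0.3; 60 0 0 0 0 0 0.3; 60 0 0 0 0 0 0.3"}}

```text
time_s: 21.95
eef_pos: [0.4979, -0.0449, 0.1521]
eef_rot: [-0.001, 0.722, 0.692, 0.0]
wrist_force: [0.1, 0.3, 0.0]
opening: 0.701
grasp_force: 0.0
```

Run:
```python
from plan import *
ref(); i=vision.camera("wrist"); cv2.imwrite("pics/w6.png",i)
j=vision.camera("side"); p=np.array(proj("side",[.5,-.08,.02])).astype(int)
c=cv2.resize(j[p[1]-60:p[1]+60,p[0]-50:p[0]+50],None,fx=4.8,fy=4.8,interpolation=cv2.INTER_CUBIC)[:480,:400]
cv2.imwrite("pics/end.png",np.hstack([i[:,120:520],c])[:, :800])
```

```text
[ 0.4979 -0.0449  0.1521] [0.1 0.3 0. ]
```

View pics/end.png

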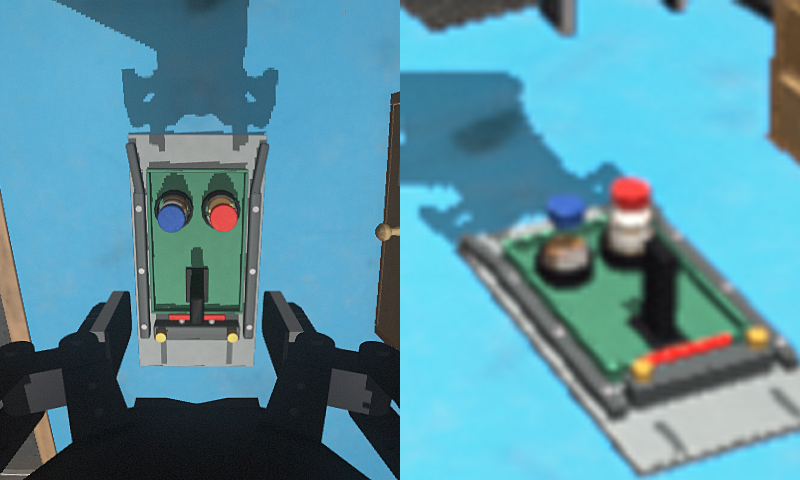

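The final view shows the tray flat between the rails, its nose edge at row 311 against the red pad at row 314. Both bottles are standing and the gripper is clear. I'll check the gap numerically.

Run:
```python
from plan import *
i=cv2.imread("pics/w6.png")
for u in(295,300,345,350): print(u,[tuple(map(int,i[v,u])) for v in range(306,322)])
D=R.from_euler('z',-1.617).as_matrix()[:2,:2]
f=lambda u,v,z:D.T@(onz("wrist",u,v,z)[:2]-[.503,.0395])*1000
for v in(309,310,311,312): print(v,f(317,v,.013))
for v in(313,314,315,316): print(v,f(317,v,.0215))
print("tail corners",f(268,168,.013),f(366,168,.013))
```

```text
295 [(66, 79, 50), (58, 71, 45), (44, 53, 34), (45, 53, 35), (44, 52, 35), (78, 96, 59), (109, 136, 81), (90, 111, 71), (50, 55, 117), (58, 60, 202), (80, 84, 235), (86, 91, 233), (79, 84, 240), (64, 67, 209), (41, 42, 76), (45, 45, 27)]
300 [(66, 81, 53), (58, 72, 45), (50, 57, 41), (48, 56, 40), (47, 55, 35), (77, 95, 59), (101, 127, 73), (77, 96, 63), (51, 58, 117), (54, 57, 198), (80, 85, 235), (82, 88, 231), (71, 76, 234), (96, 98, 220), (153, 154, 175), (179, 180, 178)]
345 [(63, 78, 51), (65, 78, 52), (54, 63, 43), (43, 50, 33), (45, 52, 36), (68, 85, 54), (98, 124, 73), (97, 118, 74), (91, 98, 79), (71, 73, 70), (74, 75, 69), (74, 74, 66), (82, 85, 71), (73, 72, 57), (52, 53, 36), (46, 45, 37)]
350 [(65, 78, 50), (66, 77, 50), (54, 64, 43), (51, 57, 39), (45, 52, 33), (69, 87, 54), (92, 113, 70), (83, 95, 68), (96, 102, 88), (93, 92, 91), (96, 97, 93), (95, 96, 93), (97, 98, 94), (76, 77, 74), (46, 47, 40), (43, 42, 34)]
309 [1.71322430e+02 1.12882401e-01]
310 [1.72435986e+02 1.15584316e-01]
311 [1.73551798e+02 1.18292326e-01]
312 [1.74669875e+02 1.21006458e-01]
313 [1.71327135e+02 1.13577182e-01]
314 [1.72418481e+02 1.16227642e-01]
315 [1.73512059e+02 1.18884132e-01]
316 [1.74607880e+02 1.21546679e-01]
tail corners [ 32.87426483 -43.94307375] [32.6986223  43.48718504]
```

```bash
python3 -c "
from bench import ctrl
print(ctrl.hand_in())"
```

```text
the job is handed in; nothing more can be done
None
```

The tray is docked and handed in at about 22 s: it lies flat between the rails with no gap to the red stop, pressed at about 9 N before letting go (force after letting go not measured), and both bottles are upright.

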